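Hold a bushing under load in the hand press

TASK

Take the brass bushing out of the pin tray and stand it upright on the bed of the green hand press, in the gap between the brass spring foot and the steel jaw, and let go of it. Then take the red handle, bring the lever down until the lever is level and keep it there, so that the foot squeezes the bushing against the jaw; finish while still holding the lever level, without letting go. Do not disturb the steel collar in the tray, the glass tube or the oil bottle.

Things in the scene. Friction and masses are not known exactly. Their poses are not given: they have to be found in the camera images.
- bushing: The part to load: plain brass tube, outer diameter 32 mm, bore 18 mm, 40 mm tall, 0.13 to 0.23 kg, standing on end in the tray. Origin: centre of its underside, z up its axis.
- tray: Open tin tray fixed to the bench, 160 mm (its x) by 200 mm (its y), walls 22 mm high, floor 3 mm thick. Origin: centre of its underside. Bushing and collar stand in its two halves (x about 0, y about +48 and -48 mm, either way round), among seven loose steel pins 36 mm long that lie no higher than 11 mm above its floor.
- collar: Steel shaft collar lying flat in the tray, outer diameter 36 mm, 15 mm high; to be left alone. Origin: centre of its underside.
- nest (a point): Point on the bed of the green hand press where the bushing belongs: midway between foot and jaw faces while the lever is up (gap 56 mm). z up, y the way the ram pushes (foot to jaw), x across the press. Bed 25 mm above the bench, 100 mm wide; the gap is open above and at both x sides. The press head, 145 mm above the bench, begins 100 mm from here towards -y.
- foot: Brass spring foot on the ram, 40 mm wide, reaching 35 mm above the bed. Origin: centre of its pressing face, 20 mm above the bed. It advances 55 mm per rad of lever joint (33 mm at level); once it meets the bushing and that the jaw (after 24 mm) it yields on its own spring of 1000 N/m: about 9 N at level.
- lever (a joint): Lever angle of the press, rad. 0: lever up at its upper stop (0.6 rad above the horizontal), where a spring returns it; 0.6: lever level; 0.85: lower stop. The lever points to -y of the nest frame and comes down with growing value. Pushing the handle down takes about 3 N at the top, 8 N at level.
- pivot (a point): Point on the hinge axis of the lever, 102 mm above the bench, level with the middle of the handle along x; same axes as nest. The hinge axis runs along x; the axis of the handle circles it at a radius of 240 mm in the y-z plane.
- handle (a point): Red round grip bar on the free end of the lever, diameter 24 mm, lying along x of the nest frame, always horizontal; it stands out to -x from the 16 mm iron lever bar. Origin: on its axis, 54 mm from the flank of that bar and 65 mm from the free end. Can be pinched from above, fingers either side along y; it turns between the fingers as the lever swings.
- tube: Squat glass specimen tube standing on the bench, diameter 34 mm, 60 mm high; to be left alone. Origin: centre of its underside.
- oiler: White plastic oil bottle with red cap, diameter 48 mm, 110 mm high; to be left alone. Origin: centre of its underside.
- jaw (a point): Fixed steel jaw of the press, 50 mm wide, 36 mm high above the bed. Origin: lower edge of its pressing face, at mid-width.
Things that resemble listed ones, but are neither listed nor needed, are in the scene too. There is more than one size of the bushing; the one meant has the size given above.

How it is judged (in metres and radians):
On the way:
1. the bushing stands upright on the press bed between foot and jaw, let go, with the lever still up (x of bushing in the frame of nest between -0.015 and 0.015 m and y of bushing in the frame of nest between -0.016 and 0.016 m and z of bushing in the frame of nest between -0.005 and 0.005 m and angle between bushing's own z axis and vertical below 0.1 rad and contact force between the fingers and bushing below 0.1 N and value of joint lever below 0.12 rad), for 0.2 s.
At the end, for the whole second after the job is handed in: The fingers still hold the lever (over 1 N) and keep the lever level within 0.09 rad (about 5 degrees), while the foot squeezes the bushing with more than 2.5 N; the bushing stands upright on the bed within 18 mm of the press's centre line, at rest against the jaw (value of joint lever between 0.51 and 0.69 rad and contact force between the fingers and lever above 1 N and contact force between foot and bushing above 2.5 N and x of bushing in the frame of nest between -0.018 and 0.018 m and y of bushing in the frame of nest between 0.008 and 0.016 m and z of bushing in the frame of nest between -0.005 and 0.005 m and angle between bushing's own z axis and vertical below 0.1 rad and linear speed of bushing below 0.02 m/s); the arm keeps its last pose, push and grip.
It fails at once if the glass tube is moved by more than 25 mm or tipped (distance of tube from where it was at the start of the episode above 0.025 m or angle between tube's own z axis and vertical above 0.35 rad).
It fails at once if the oil bottle is moved by more than 25 mm or tipped (distance of oiler from where it was at the start of the episode above 0.025 m or angle between oiler's own z axis and vertical above 0.35 rad).
It fails at once if the steel collar is moved by more than 30 mm (distance of collar from where it was at the start of the episode above 0.03 m).
It also fails if it takes over 48 s, if anything falls off the work surface, if the arm or the gripper's body presses on something with over 40 N, if the wrist force passes 120 N, or if a joint passes its speed limit or range.

ROBOT

A 7-joint arm with a two-finger parallel gripper is mounted at the origin on the work surface. World frame = base frame: x ahead of the robot, y to its left, z up, the work surface at z = 0. Lengths are in mm, angles in rad, forces in N, time in s.
With the tool pointing down it reaches from about 400 to 900 mm from the base axis. Payload 5.6 kg.
Tool frame: the origin (TCP) lies midway between the tips of the shut fingers; the grasp point (between the pads) lies 19 mm behind it; z points along the fingers, y is the line along which they close (so a half turn about z gives the same grasp; the last joint's range is limited). The gripper opens to 92 mm and grips with 3 to 60 N. Pads are 20 mm wide; open, the fingers measure 128 mm over their backs; the gripper's body (75 mm by 189 mm) begins 69 mm behind the grasp point.
Start: joints at [1.17, 0.468, -0.012, 1.603, 0.006, 1.071, -0.056], TCP at [227.599, -608.858, 214.592] pointing down, gripper open.
Joint ranges: [-2.53, 2.53], [-0.31, 2.02], [-1.57, 1.55], [0.28, 2.44], [-1.29, 4.43], [0.15, 1.84], [-2.92, 2.92]. Speed limits (rad/s): [2.57, 2.57, 3.14, 3.14, 3.14, 3.14, 3.14].

INTERFACE

Orientations are given as a rotation vector (axis times angle).
In Python, from cell import robot, grip, kin, viewer gives the robot as it stands. Calls block until the motion is done:
- robot.movep(position, orientation): joint-space move of the TCP to a pose.
- robot.servo_line(position, feed=150, rotation=None): straight line of the TCP; rotation=None keeps the orientation; feed is the mean speed in mm/s.
- robot.goto_joints(angles): joint-space move.
- grip(opening, newtons=None): opening from 0.0 (shut) to 1.0 (fully open); newtons is the grip in N (None keeps the last); returns when the fingers have stopped.
- robot.hold(seconds).
- kin.ik(position, orientation): joint angles nearest the present ones, or None.
- robot.observe(): the state.
- viewer.read_camera(name): name is "scene" or "top" or "wrist"; returns the picture (384x512x3 uint8, red, green, blue); there is no depth.
- viewer.camera_info(name): a dict with "camera_matrix" (3x3 intrinsics, pixels), "k1" (the pictures are not rectified: a ray, as slopes to the right and down, at radius r is drawn at 1 + k1 r^2 times it, then the intrinsics apply), "R" (3x3) and "t" (3): a world point X has camera coordinates R X + t. Camera axes: x right, y down, z forward; pixel columns grow to the right and rows downward; lengths in mm; the calibration is good to about 2 mm. A picture is of the moment at which its call begins: read the wrist's pose just before it. camera_info takes no time and is no camera call; for the wrist camera it gives the pose at the moment of the call.
A pose or a line that the arm cannot do raises robot.IKError and nothing moves.
- robot.job_done(): hands the job in; it is judged then, once.
Trained networks look in the newest picture that a camera, given by its name, has taken for a name from the list of things; names that differ only in an ending like _2 or _b are one class to them, and where a whole thing is asked for, a point or a joint stands for the part that bears it (a point fixed in the world has none). Each returns a list of dicts, best first, with "confidence" (0 to 1); they miss things now and then, are a little off and sometimes report something else, mostly with a low value. They report only what shows in the picture. A call takes as long as a camera call. They do not tell look-alikes from the thing itself.
- viewer.silhouettes(name, camera): "mask" (384x512 bool, what is visible of it).
- viewer.pinpoint(name, camera): "at" ([x, y, z] in mm, in the coordinates of the camera as it stood for that picture, good to about 4 mm: a listed point, or the origin of a listed thing).
The state is a dict: "t": time; "joints": joint angles; "joint_velocities": joint speeds; "joint_torque": joint torques, N m; "tcp_pos": TCP position; "tcp_rot": TCP orientation; "contact_force": force on the tool from outside, world axes, zero at the start; "wrist_torque": the same for the moment, N m; "grip_width": opening from 0.0 (shut) to 1.0 (fully open); "grip_force": force on a finger pad.
Only numpy, scipy, OpenCV 4.12 (cv2) and the standard library are available. Lean on these libraries where they do the work, as an engineer would, in place of code of your own. Each camera call takes 0.05 s, during which the arm holds its last target. There are 200 camera calls.

## Working session

There is one attempt and no reset: what is moved stays moved. The work goes in short steps, each a Python script; the robot and the scene stay as the last script left them, time stands still between calls to the robot, and variables do not carry over. Pictures are saved under pics/ and viewed, at most 10 in all, crops included, and the job is handed in when it is done.

```bash
ls; mkdir -p pics
cat > h.py <<'E'
import numpy as np, cv2
from cell import robot, grip, kin, viewer
def snap(c,fn=None):
    im=viewer.read_camera(c)
    if fn: cv2.imwrite('pics/'+fn,im[:,:,::-1])
    return im,viewer.camera_info(c)
def w(ci,p): return np.array(ci['R']).T@(np.array(p)-np.array(ci['t']))
def px(ci,X):
    c=np.array(ci['R'])@np.array(X,float)+np.array(ci['t']);s=c[:2]/c[2];s=s*(1+ci['k1']*(s@s));K=np.array(ci['camera_matrix'])
    return (K@[s[0],s[1],1])[:2]
def ray(ci,uv,z):
    K=np.array(ci['camera_matrix']);d=((np.array(uv,float)-K[:2,2])/[K[0,0],K[1,1]]);s=d.copy()
    for _ in range(20): s=d/(1+ci['k1']*(s@s))
    R=np.array(ci['R']);o=-R.T@np.array(ci['t']);v=R.T@np.array([*s,1]);return o+v*(z-o[2])/v[2]
E
python3 - <<'E'
from h import *
ims=[]
for c in ['scene','top']:
    im,ci=snap(c,c+'0.png')
    print(c,np.round(-np.array(ci['R']).T@np.array(ci['t'])),ci['k1'])
    for n in ['bushing','tray','collar','nest','foot','lever','pivot','handle','tube','oiler','jaw']:
        try:
            for r in viewer.pinpoint(n,c)[:4]: print(n,round(r['confidence'],2),np.round(w(ci,r['at']),0),np.round(px(ci,w(ci,r['at']))))
        except Exception as e: print(n,e)
s=robot.observe();print(s['tcp_rot'],s['t'],s['grip_width'])
E
```

```text
pics
scene [1499.  467.  815.] 0.012009800238352806
bushing 0.78 [469. 514.  -1.] [406. 245.]
bushing 0.66 [531. 398.   4.] [361. 247.]
bushing 0.58 [615. 513.  -3.] [399. 280.]
bushing 0.17 [792. 110.   1.] [230. 282.]
tray 0.87 [533. 354.  -5.] [345. 246.]
collar 0.58 [531. 311.   6.] [331. 239.]
nest 0.58 [535.  54.  29.] [248. 213.]
foot 0.62 [537.  25.  42.] [239. 208.]
foot 0.21 [531. 355.  -6.] [346. 246.]
lever it knows: bushing, collar, foot, handle, jaw, nest, oiler, pivot, tray, tube
pivot 0.5 [533. 357.  -3.] [346. 246.]
handle 0.85 [ 450. -294.  238.] [157. 120.]
tube 0.76 [795. 111.   1.] [230. 283.]
oiler 0.77 [ 803. -200.   -1.] [127. 255.]
jaw 0.69 [534.  85.  25.] [258. 216.]
top [ 352.  102. 1553.] -0.11918122153927278
bushing 0.7 [610. 513.   1.] [153. 194.]
bushing 0.6 [529. 403.   6.] [181. 216.]
bushing 0.47 [466. 513.   0.] [151. 233.]
tray 0.7 [540. 356.   1.] [194. 214.]
collar 0.49 [527. 314.   3.] [205. 217.]
nest 0.57 [534.  55.  28.] [275. 215.]
foot 0.52 [538.  28.  48.] [283. 213.]
lever it knows: bushing, collar, foot, handle, jaw, nest, oiler, pivot, tray, tube
pivot 0.66 [ 802. -200.    0.] [342. 146.]
handle 0.83 [ 452. -292.  238.] [389. 234.]
tube 0.65 [788. 110.   3.] [261. 149.]
oiler 0.58 [ 803. -199.    3.] [342. 146.]
jaw 0.88 [533.  86.  27.] [267. 215.]
[ 3.09142016e+00  5.58937592e-01 -1.04584324e-05] 1.1 0.9980267182666164
```

View pics/scene0.png

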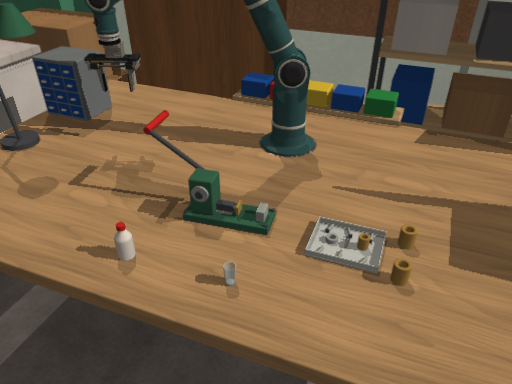

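View pics/top0.png

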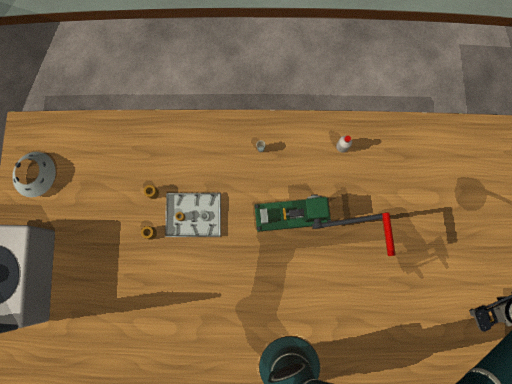

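Candidates for the bushing: a tube in the tray (scene 361,247; top 181,216), and two larger-looking ones on the bench (scene 406,240 and 400,272; top 150,232 and 150,190). The description says it stands in the tray, so I choose (361,247). The collar is at (331,239). Next I look from the wrist camera over the tray and the press.

Run:
```python
from h import *
a=np.pi/4
for s in (1,-1):
    o=np.pi*np.array([np.cos(a),s*np.sin(a),0])
    for p in ([530,400,150],[530,400,17],[534,54,40],[451,-293,220]):
        q=kin.ik(p,o if p[1]>0 else [np.pi,0,0]); print(s,p,None if q is None else np.round(q,2))
o=np.pi*np.array([np.cos(a),-np.sin(a),0]); 
q=kin.ik([530,380,260],o)
if q is None or abs(q[6])>2.7: o=np.pi*np.array([np.cos(a),np.sin(a),0])
# press on the way
for nm,p in (('press',[535,40,330]),('tray',[530,380,240])):
    robot.movep(p,o); robot.hold(.3)
    ci=viewer.camera_info('wrist'); im=viewer.read_camera('wrist'); cv2.imwrite(f'pics/w_{nm}.png',im[:,:,::-1])
    print(nm,robot.observe()['t'],np.round(-np.array(ci['R']).T@np.array(ci['t'])),np.round(ci['R'],2).tolist())
    for n in (['nest','foot','jaw'] if nm=='press' else ['bushing','collar','tray']):
        for r in viewer.pinpoint(n,'wrist')[:3]: print(n,round(r['confidence'],2),np.round(w(ci,r['at']),1),np.round(px(ci,w(ci,r['at']))))
    np.savez(nm,**{k:np.array(v) for k,v in ci.items()},im=im)
```

```text
1 [530, 400, 150] [-0.11  0.75 -0.9   1.58  0.63  1.12 -1.16]
1 [530, 400, 17] [-0.21  0.87 -0.73  1.64  0.71  0.91 -1.21]
1 [534, 54, 40] [ 0.26  0.6  -0.54  1.97  0.47  0.69 -0.57]
1 [451, -293, 220] [ 0.6   0.28 -0.1   1.87  0.03  1.   -1.09]
-1 [530, 400, 150] [ 0.06  1.02 -1.33  1.57  1.01  1.37  1.76]
-1 [530, 400, 17] [ 0.06  1.27 -1.34  1.62  1.27  1.34  1.64]
-1 [534, 54, 40] [ 0.74  1.1  -1.34  1.94  1.19  1.2   2.06]
-1 [451, -293, 220] [ 0.6   0.28 -0.1   1.87  0.03  1.   -1.09]
press 4.025 [534. -39. 499.] [[-1.0, 0.0, -0.0], [0.0, 0.96, 0.28], [0.0, 0.28, -0.96]]
nest 0.64 [533.7  56.   26.3] [257. 166.]
foot 0.76 [535.2  31.8  42.5] [256. 154.]
jaw 0.93 [534.4  82.3  26.1] [257. 181.]
tray 5.85 [529. 300. 409.] [[-1.0, 0.0, -0.0], [0.0, 0.96, 0.28], [0.0, 0.28, -0.96]]
bushing 0.93 [528.  403.1   2.8] [258. 180.]
bushing 0.89 [614.7 509.6  -0.7] [205. 243.]
bushing 0.63 [468.4 512.   -1.1] [295. 245.]
collar 0.55 [527.6 314.    5.3] [258. 119.]
tray 0.83 [ 5.366e+02  3.576e+02 -1.000e-01] [252. 150.]
```

Run:
```python
import cv2,numpy as np
a=cv2.imread('pics/w_press.png')[60:260,170:345];b=cv2.imread('pics/w_tray.png')[80:280,170:345]
cv2.imwrite('pics/crops.png',cv2.resize(np.hstack([a,b]),None,fx=2.2,fy=2.2,interpolation=cv2.INTER_CUBIC))
from h import *
print(np.round(robot.observe()['joints'],2))
```

```text
[-0.01  0.69 -1.04  1.52  0.61  1.28  2.01]
```

View pics/crops.png

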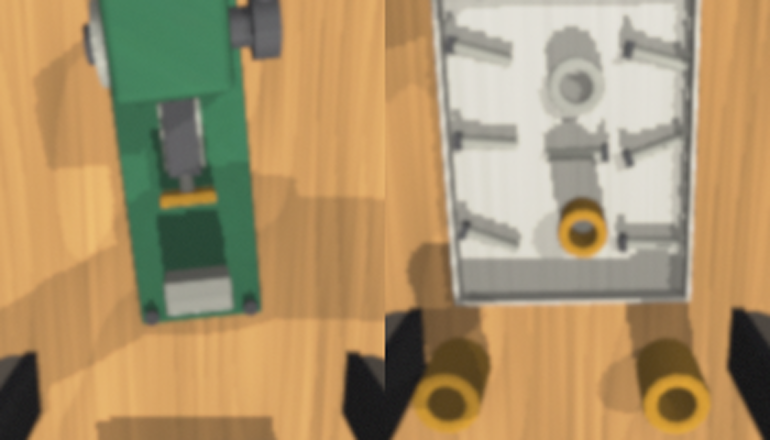

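Left: the press, with the foot at crop (188,198) and the jaw at (198,290), slightly yawed. Right: the tray tube at (582,230) is clearly smaller than the two on the bench at (447,400) and (677,400), so it is the 32 mm one. The grey collar is at (575,85). Pins lie either side of the bushing, so the tips must stay above 14 mm.

Run:
```python
from h import *
t=dict(np.load('tray.npz'));p=dict(np.load('press.npz'))
for d in (t,p): d['k1']=float(d['k1'])
hsv=cv2.cvtColor(t['im'],cv2.COLOR_RGB2HSV)
m=cv2.inRange(hsv,(10,140,120),(30,255,255));m[:170]=0;m[200:]=0;m[:,:245]=0;m[:,275:]=0
ys,xs=np.nonzero(m);print(xs.min(),xs.max(),ys.min(),ys.max())
c=((xs.min()+xs.max())/2,(ys.min()+ys.max())/2);print('bush top',ray(t,c,43), 'left/right',ray(t,(xs.min()-.5,c[1]),43)[0],ray(t,(xs.max()+.5,c[1]),43)[0])
# tray top rim corners, crop->px
f=lambda q,o:((q[0]-o[0])/2.2+170,q[1]/2.2+o[1])
for q in [(457,300),(691,298)]: print('tray',ray(t,f(q,(385,80)),22)[:2])
for n,q,z in [('bedBL',(142,320),25),('bedBR',(261,312),25),('bedL',(118,110),25),('bedR',(241,95),25),('jawL',(165,278),61),('jawR',(229,274),61),('footL',(161,200),60),('footR',(215,196),60)]:
    print(n,ray(p,f(q,(0,60)),z)[:2].round(1))
```

```text
249 269 174 195
bush top [526.80145694 398.99098315  43.        ] left/right 541.0421911217601 512.5608542908635
tray [610.24008342 453.52766866]
tray [452.30122992 452.3117556 ]
bedBL [573.9 127.7]
bedBR [477.  120.8]
bedL [588.1 -37.3]
bedR [497.  -47.9]
jawL [553.1  82.2]
jawR [505.9  79.1]
footL [555.3  24.6]
footR [516.8  21.8]
```

```bash
cat >> h.py <<'E'
from scipy.spatial.transform import Rotation as Ro
YAW=0.075
OX=np.pi*np.array([np.cos(np.pi/4),-np.sin(np.pi/4),0])
OXP=(Ro.from_euler('z',YAW)*Ro.from_rotvec(OX)).as_rotvec()
def st(m=''):
    s=robot.observe();print(m,round(s['t'],2),np.round(s['tcp_pos'],1),'F',np.round(s['contact_force'],1),'w',round(s['grip_width']*92,1),'gf',round(s['grip_force'],1));return s
E
python3 - <<'E'
from h import *
robot.movep([527.5,401,110],OX); grip(0.65)
robot.servo_line([527.5,401,18.5],feed=120); st('down')
grip(0,25); st('grip')
robot.servo_line([527.5,401,130],feed=150); robot.hold(.2); st('up')
robot.movep([533,54.5,130],OXP); robot.hold(.3); st('over')
snap('wrist','over.png'); snap('scene','over_s.png')
E
python3 -c "
import cv2,numpy as np
a=cv2.imread('pics/over.png');b=cv2.imread('pics/over_s.png')[150:270,160:320]
cv2.imwrite('pics/o2.png',np.hstack([a[:,100:412],cv2.resize(b,(480,384))]))"
```

```text
down 8.14 [527.8 401.6  19.2] F [ 0.3  0.1 -0. ] w 59.9 gf 0.0
grip 8.68 [527.6 401.1  18.9] F [-0.1  0.6  3. ] w 31.2 gf 25.0
up 9.78 [527.1 400.6 128.8] F [ 0.7 -0.5 -1.3] w 31.5 gf 25.0
over 11.38 [533.   55.4 130. ] F [-0.2 -0.1 -2.2] w 31.4 gf 25.0
```

View pics/o2.png

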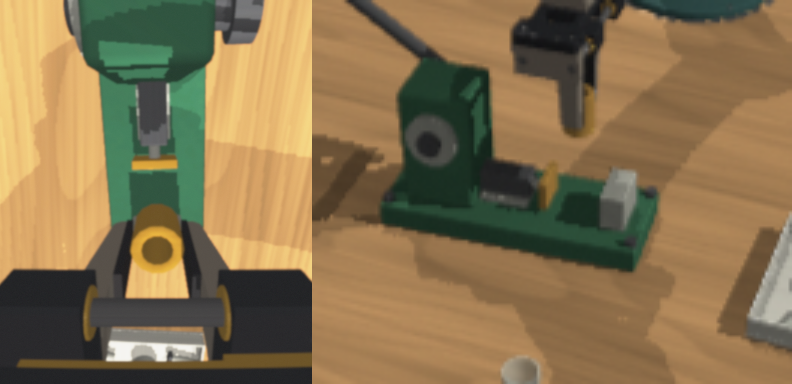

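The bushing is held upright (wrist ring at about (257,248), with the foot bar at (254,163)), and the scene crop shows it above the gap. I check its offset from the TCP and then lower it.

Run:
```python
from h import *
im,ci=snap('wrist')
print('ring',ray(ci,(257,248),154.5),'foot top edge centre',ray(ci,(254,165),60))
for n in ['foot','nest','jaw','bushing']:
    for r in viewer.pinpoint(n,'wrist')[:2]: print(n,round(r['confidence'],2),np.round(w(ci,r['at']),1))
for x in [(533,54.5,60)]: robot.servo_line(x,feed=120)
robot.servo_line((533,54.5,42),feed=40);robot.hold(.2);st('42')
for z in (41,40,39,38):
    robot.servo_line((533,54.5,z),feed=20);s=st(z)
    if s['contact_force'][2]>2: break
snap('scene','place_s.png');snap('wrist','place_w.png')
a=cv2.imread('pics/place_w.png');b=cv2.imread('pics/place_s.png')[150:270,160:320]
cv2.imwrite('pics/p2.png',np.hstack([a[:,100:412],cv2.resize(b,(480,384))]))
```

```text
ring [532.03518479  52.70871878 154.5       ] foot top edge centre [536.82597569  23.25401347  60.        ]
foot 0.69 [536.5  33.5  42. ]
jaw 0.71 [532.4  83.4  25.7]
bushing 0.84 [529.5  54.  112.6]
bushing 0.28 [786.8 110.6  -0. ]
42 13.27 [533.1  54.6  42.2] F [ 0.3  0.7 -1.5] w 31.0 gf 25.0
41 13.52 [533.   54.5  41. ] F [-0.2 -0.2 -0.2] w 31.1 gf 25.0
40 13.77 [533.1  54.5  40.8] F [-2.9 -1.   6.7] w 31.6 gf 25.0
```

View pics/p2.png

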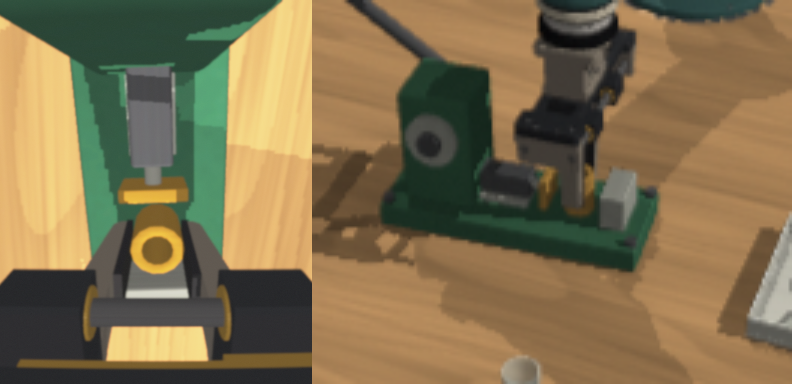

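It is seated on the bed (contact force 6.7 N), between the foot (153,190) and the jaw. I release it, retreat and look at the handle.

Run:
```python
from h import *
robot.servo_line((533,54.5,40.9),feed=20)
grip(0.65); robot.hold(.1); st('rel')
robot.servo_line((533,54.5,140),feed=120)
robot.servo_line((533,54.5,230),feed=200); robot.hold(.2)
ci=viewer.camera_info('wrist'); im,_=snap('wrist','placed.png')
for n in ['foot','nest','jaw','bushing']:
    for r in viewer.pinpoint(n,'wrist')[:2]: print(n,round(r['confidence'],2),np.round(w(ci,r['at']),1))
OH=(Ro.from_euler('z',YAW)*Ro.from_rotvec([np.pi,0,0])).as_rotvec()
OH2=(Ro.from_euler('z',YAW+np.pi)*Ro.from_rotvec([np.pi,0,0])).as_rotvec()
for o in (OH,OH2):
    print([None if (q:=kin.ik(p,o)) is None else np.round(q,2) for p in ([451,-293,370],[451,-293,219],[448,-335,83])])
robot.movep([451,-293,390],OH);robot.hold(.2)
ci=viewer.camera_info('wrist'); im,_=snap('wrist','handle.png');np.savez('hand',**{k:np.array(v) for k,v in ci.items()},im=im)
for n in ['handle','pivot']:
    for r in viewer.pinpoint(n,'wrist')[:2]: print(n,round(r['confidence'],2),np.round(w(ci,r['at']),1))
m=viewer.silhouettes('handle','wrist')
red=cv2.inRange(cv2.cvtColor(im,cv2.COLOR_RGB2HSV),(0,150,60),(8,255,255))|cv2.inRange(cv2.cvtColor(im,cv2.COLOR_RGB2HSV),(172,150,60),(180,255,255))
n,l,s,c=cv2.connectedComponentsWithStats(red);i=1+s[1:,4].argmax();pts=np.argwhere(l==i)[:,::-1].astype(np.float32)
r=cv2.minAreaRect(pts);print(r);bx=cv2.boxPoints(r);
for b in bx: print(b,ray(ci,b,237)[:2].round(1))
print(ray(ci,r[0],237)); st()
im1=cv2.imread('pics/placed.png')[:,100:412];im2=cv2.imread('pics/handle.png')[:,50:462]
cv2.imwrite('pics/h2.png',np.hstack([im1,im2]))
```

```text
rel 14.8 [533.   54.5  40.9] F [-0.6  0.1 -0.5] w 59.4 gf 0.0
foot 0.93 [535.9  36.   43.4]
nest 0.62 [534.7  59.3  28.5]
jaw 0.69 [533.8  81.7  27.5]
jaw 0.45 [536.9 357.8  -3. ]
bushing 0.73 [534.   56.3  24.7]
bushing 0.46 [530.5  86.9  27.1]
[array([-0.56,  0.34,  1.38,  1.73, -0.34,  1.36, -0.61]), array([-0.46,  0.6 ,  1.36,  1.93, -0.65,  1.16, -0.34]), array([-0.3 ,  0.98,  1.34,  1.98, -1.07,  1.16,  0.01])]
[array([ 1.44,  0.38, -1.19,  1.62,  0.36,  1.38,  1.85]), array([ 1.27,  0.46, -0.96,  1.83,  0.42,  1.08,  1.79]), array([ 1.17,  0.64, -0.77,  1.89,  0.58,  0.85,  1.75])]
handle 0.58 [ 450.2 -292.6  237.6]
((255.7952117919922, 174.47055053710938), (113.44074249267578, 20.430435180664062), 87.87889862060547)
[243.48767 118.16713] [ 518.5 -271.9]
[263.90408  117.410965] [ 521.  -294.5]
[268.10275 230.77397] [ 384.4 -311.1]
[247.68634 231.53014] [ 381.4 -285.7]
[ 455.24977592 -290.37060716  237.        ]
 19.93 [ 451. -293.  390.] F [-0.2 -0.3  0.7] w 59.7 gf 0.0
```

View pics/h2.png

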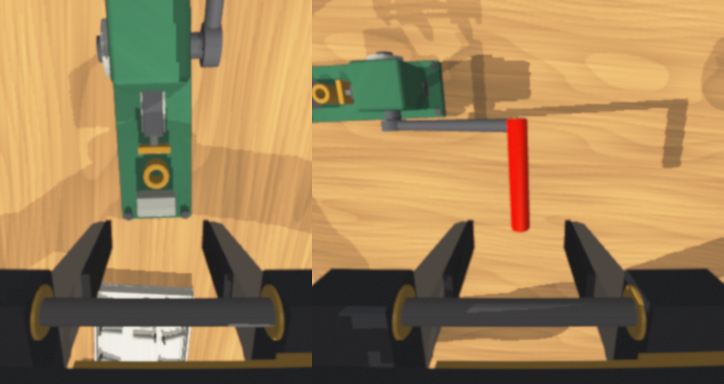

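The bushing ring at (157,175) in the left image stands free between the foot and the jaw, with the lever up. On the right, the red handle runs from (515,120) to (520,230). I pinch it and follow the arc.

Run:
```python
from h import *
yaw=0.09
OH=(Ro.from_euler('z',yaw)*Ro.from_rotvec([np.pi,0,0])).as_rotvec()
H=np.array([450,-292.3,237.5]);yp=np.array([-np.sin(yaw),np.cos(yaw),0]);Z=np.array([0,0,1.])
P=H+240*np.cos(.6)*yp-240*np.sin(.6)*Z
hp=lambda t:P-240*np.cos(.6-t)*yp+240*np.sin(.6-t)*Z-19*Z
robot.movep(hp(0)+[0,0,70],OH)
for t in (0,.3,.6): print(t,hp(t).round(1),np.round(kin.ik(hp(t),OH),2))
robot.servo_line(hp(0),feed=80);st('at')
grip(0,40);s=st('gripped')
if not 20<s['grip_width']*92<28: raise SystemExit('no handle')
for t in np.linspace(0,.6,7)[1:]:
    robot.servo_line(hp(t),feed=50);st(round(t,2))
robot.hold(.4);s=st('hold');d=s['tcp_pos']+19*Z-P;print('angle',.6-np.arctan2(d[2],-(d@yp)),'r',np.hypot(d[2],d@yp))
snap('scene','fin_s.png');ci=viewer.camera_info('wrist');snap('wrist','fin_w.png')
for n in ['handle']:
    for r in viewer.pinpoint(n,'wrist')[:1]: print(n,round(r['confidence'],2),np.round(w(ci,r['at']),1))
_,ci=snap('scene')
for n in ['handle','bushing','foot','jaw']:
    for r in viewer.pinpoint(n,'scene')[:4]: print(n,round(r['confidence'],2),np.round(w(ci,r['at']),1))
a=cv2.imread('pics/fin_s.png')[80:270,130:330]
cv2.imwrite('pics/f2.png',cv2.resize(a,None,fx=3,fy=3))
```

```text
0 [ 450.  -292.3  218.5] [-0.39  0.47  1.18  1.93 -0.5   1.08 -0.47]
0.3 [ 452.8 -323.4  153.9] [-0.22  0.58  1.06  1.94 -0.61  0.99 -0.36]
0.6 [ 453.8 -334.    83. ] [-0.12  0.68  0.94  1.96 -0.71  0.88 -0.27]
at 21.44 [ 450.2 -292.7  218.9] F [-0.  -0.9  1.6] w 59.7 gf 0.0
gripped 22.08 [ 450.1 -292.7  218.6] F [ 0.1 -1.6 -0.6] w 23.1 gf 40.0
0.1 22.72 [ 451.3 -304.6  198.3] F [-0.4  1.   6. ] w 23.2 gf 40.0
0.2 23.35 [ 452.5 -314.6  176.7] F [-0.6  0.9  5.9] w 23.2 gf 40.0
0.3 23.98 [ 453.3 -322.7  154.2] F [-0.9  0.6  5.9] w 23.2 gf 40.0
0.4 24.62 [ 453.9 -328.8  131. ] F [-0.2  1.4  6.3] w 23.4 gf 40.0
0.5 25.25 [ 454.4 -332.7  107.5] F [-0.2 -0.4  8.1] w 22.9 gf 40.0
0.6 25.88 [ 454.6 -334.4   83.9] F [ 0.8 -0.  10. ] w 23.2 gf 40.0
hold 26.28 [ 454.6 -334.4   84. ] F [-0.6 -0.2 10.3] w 22.8 gf 40.0
angle 0.5959332351350015 r 240.43416693325594
handle 0.7 [ 455.5 -334.   112.1]
handle 0.57 [ 458.5 -333.5  111. ]
bushing 0.78 [614.7 515.2  -2.2]
bushing 0.6 [469.7 515.1  -1. ]
bushing 0.59 [535.8  68.9  24.5]
foot 0.44 [537.7  47.7  46.1]
jaw 0.82 [531.6  84.8  24. ]
```

View pics/f2.png

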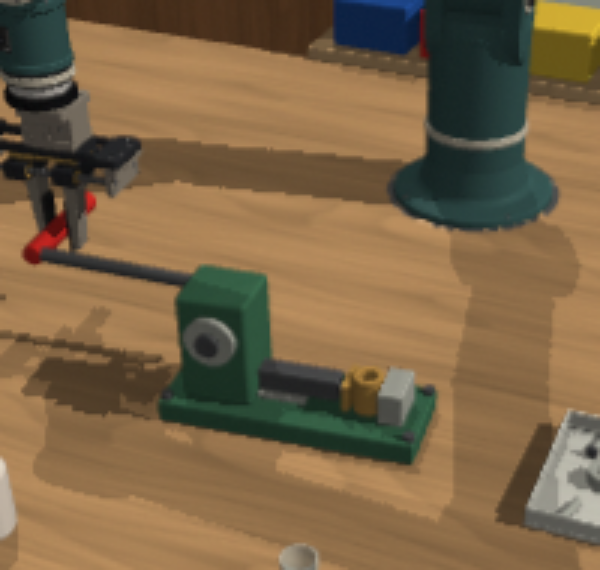

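The lever looks level, and the bushing at (367,390) is squeezed between the foot and the jaw. The network puts the handle at z≈111 mm, but the TCP suggests 103 mm. I split the difference by lowering 4 mm, which suits both readings, and hand in.

Run:
```python
from h import *
s=robot.observe();p=np.array([453.8,-334,79.])
robot.servo_line(p,feed=30);robot.hold(.5);st()
ci=viewer.camera_info('wrist');snap('wrist')
for r in viewer.pinpoint('handle','wrist')[:1]: print(np.round(w(ci,r['at']),1))
print(robot.job_done())
```

```text
27.47 [ 454.6 -334.5   80. ] F [-1.5 -0.7 10.4] w 22.8 gf 40.0
[ 452.8 -336.   105.7]
the job is handed in; nothing more can be done
None
```

The job is handed in at about 27.5 s: the bushing stands squeezed between foot and jaw, and the gripper still holds the lever level by my measurements; I did not see the judge's verdict.

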